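# Coaster out over the shelf edge

### The arm

A 6-joint arm with a two-finger parallel gripper is mounted at the origin on the work surface. World frame = base frame: x ahead of the robot, y to its left, z up, the work surface at z = 0. Lengths are in mm, angles in rad, forces in N, time in s.
With the tool pointing down it reaches from about 400 to 825 mm from the base axis. Payload 7 kg.
Tool frame: the origin (TCP) lies midway between the tips of the shut fingers; the grasp point (between the pads) lies 19 mm behind it (manip.grip_depth is the distance from the TCP to the grasp point, in mm); z points along the fingers, y is the line along which they close (so a half turn about z gives the same grasp; the last joint's range is limited). The gripper opens to 88 mm and grips with 3 to 60 N. Pads are 19 mm wide; open, the fingers measure 130 mm over their backs; the gripper's body (78 mm by 193 mm) begins 47 mm behind the grasp point.
Start: joints at [1.392, 0.359, 0.012, 0, -1.224, -0.288], TCP at [303.775, 602.757, 226.561] pointing down, gripper open.
Joint ranges: [-3.07, 3.07], [-1.43, 2.12], [-1.02, 1.25], [-3.03, 1.67], [-3.05, -0], [-3.03, 3.03]. Speed limits (rad/s): [2.39, 2.39, 3.01, 3.14, 3.14, 3.14].

### API

Orientations are given as a unit quaternion [x, y, z, w].
In Python, from rig import manip gives the robot as it stands.
- The arm moves only by the shell command python3 -m inch 'ROWS' [FORCE]. ROWS is JSON, a list of rows, each an object with "jaw": the gripper command: -1 is shut, 1 is fully open, values between are in proportion; "slide": the shift along the tool's x, y, z in cm, a list of three; "rotation": the turn, a rotation vector about the tool's x, y, z in degrees, a list of three. In form: [{"jaw": jaw, "slide": [tx, ty, tz], "rotation": [wx, wy, wz]}, ...]. A call has 1 to 5 rows; each row is the pose to reach, as a shift and turn from the pose commanded when the call began, along the tool's axes at that moment; what a row does not reach only later rows make up. A row lasts 1/10 s, in which the tool goes at most 50 mm and 8.59 degrees, less where a joint would pass 70% of its speed; a pose out of reach is approached as far as the arm can. A call with a gripper value outside its range is refused whole. The fingers move at their own pace and stop on an object; FORCE is the grip in N (left out, the last holds). Time passes only in rows, so rows that repeat a pose let the fingers close. It gives the time, the measured TCP pose, the force, the opening and the grip force at its end, in the units of the state.
- manip.observe(): the state, without advancing time (a new reading comes with each control period).
- manip.capture(name): name is "side" or "top"; returns the picture (480x640x3 uint8, red, green, blue); there is no depth.
- manip.camera_params(name): a dict with "K" (3x3 intrinsics, pixels), "R" (3x3) and "t" (3): a world point X has camera coordinates R X + t. Camera axes: x right, y down, z forward; pixel columns grow to the right and rows downward; lengths in mm; the calibration is good to about 2 mm. A picture is of the moment at which its call begins. camera_params takes no time and is no camera call.
- manip.close_job(): hands the job in; it is judged then, once.
The state is a dict: "time": time; "joint_pos": joint angles; "joint_velocities": joint speeds; "tau": joint torques, N m; "tool_pos": TCP position; "orientation": TCP orientation; "wrist_force": force on the tool from outside, world axes, zero at the start; "torque": the same for the moment, N m; "gripper_width": opening from 0.0 (shut) to 1.0 (fully open); "gripper_force": force on a finger pad.
Only numpy, scipy, OpenCV 4.12 (cv2) and the standard library are available. Lean on these libraries where they do the work, as an engineer would, in place of code of your own. Each camera call takes 0.05 s, during which the arm holds its last target. There are 200 camera calls.

### The job

The oak coaster lies too flat on the steel shelf to be picked up: first push the black ice mould that stands in front of it sideways along the shelf, clear of the coaster's way, then slide the coaster towards the shelf's front edge, the long one nearest the robot, until it sticks out 30 mm over that edge. Only push, gently, with the fingertips or the outside of the fingers: nothing may be gripped, lifted or knocked off the shelf, the mould stays upright, and the decanter and the two stemmed glasses stay standing where they are. Finish with the coaster lying still and flat over the edge, and the robot clear of everything.

Things in the scene. Friction and masses are not known exactly. Their poses are not given: they have to be found in the camera images.
- shelf: Fixed stainless steel shelf on two low brackets, 300 mm deep (its x) and 800 mm long (its y). Origin on the work surface under its centre; its flat top is 80 mm above the origin, and the work surface is open below the front edge. Its -x points to its front: the straight front edge is at x = -150 mm in its frame. A 12 mm wide lip stands 12 mm above the top along the rear edge (x = 138 to 150 mm).
- coaster: Loose round coaster of plain oak, 95 mm diameter, 12 mm thick, about 60 g, lying flat on the shelf. Origin at the centre of its underside, z up; its axes start parallel to the shelf's. Slides under a light push (about 0.5 to 1 N).
- mould: Loose round black silicone ice sphere mould, dome-topped, 56 mm high, about 160 g; widest at its foot (74 mm diameter up to 14 mm height), 71 mm diameter at the flange at 29 mm height. Stands upright on the shelf between the coaster and the front edge. Origin at the centre of its underside, z up. Slides upright under a push of 1 to 3 N.
- decanter: Empty clear glass decanter, 100 mm diameter body, 212 mm high, narrow neck, standing on the shelf near one of its ends. Origin at the centre of its underside. To be left alone.
- copita_a: Stemmed glass (copita), foot 60 mm diameter, 152 mm high, standing on the shelf near one of its ends. Origin at the centre of its underside. To be left alone.
- copita_b: The second, identical stemmed glass, also near one end of the shelf. Origin at the centre of its underside. To be left alone.
There are look-alikes about, which are no part of the job. Leave any purple look-alike of the coaster alone. Leave any pink look-alike of the mould alone.

How it is judged (in metres and radians):
On the way, in this order (a step that is already met when the one before it is completed fails the run):
1. the mould stands clear to one side of the coaster's way, the coaster not yet slid ((y of mould in the frame of coaster above 0.083 m or y of mould in the frame of coaster below -0.083 m) and distance of coaster from where it was at the start of the episode below 0.025 m and z of mould in the frame of shelf between 0.076 and 0.084 m and angle between mould's own z axis and vertical below 0.1 rad), for 0.2 s.
2. the coaster sticks out 22 to 38 mm over the front edge (x of coaster in the frame of shelf between -0.1405 and -0.1245 m), for 0.2 s.
At the end, for the whole second after the job is handed in: The coaster lies flat and still on the shelf and sticks out 30 mm (22 to 38 mm) over its front edge; the mould stands upright and still on the shelf, not touching the coaster; decanter and glasses stand upright within 20 mm of where they were (all of step 2 and z of coaster in the frame of shelf between 0.076 and 0.084 m and angle between coaster's own z axis and vertical below 0.06 rad and z of mould in the frame of shelf between 0.076 and 0.084 m and angle between each of mould, decanter, copita_a, copita_b's own z axis and vertical below 0.1 rad and linear speed of each of coaster, mould below 0.01 m/s and x of mould in the frame of shelf between -0.15 and 0.14 m and horizontal distance between mould and coaster above 0.085 m and distance of each of decanter, copita_a, copita_b from where it was at the start of the episode below 0.02 m).
It fails at once if the coaster or the mould is lifted off the shelf (z of any of coaster, mould in the frame of shelf above 0.089 m).
It fails at once if the coaster or the mould falls off the shelf, or the mould tips over (z of any of coaster, mould in the frame of shelf below 0.06 m or angle between mould's own z axis and vertical above 0.5 rad).
It fails at once if the coaster or the mould is gripped or pushed hard (over 25 N) (contact force between the fingers and coaster above 25 N or contact force between the fingers and mould above 25 N).
It fails at once if the decanter or a glass is shoved over 20 mm or tipped (distance of any of decanter, copita_a, copita_b from where it was at the start of the episode above 0.02 m or angle between any of decanter, copita_a, copita_b's own z axis and vertical above 0.3 rad).
It also fails if it takes over 61 s, if anything falls off the work surface, if the arm or the gripper's body presses on something with over 40 N, if the wrist force passes 120 N, or if a joint passes its speed limit or range.

## Working session

There is one attempt and no reset: what is moved stays moved. The work goes in short steps, Python scripts to look and compute and a shell command to move; the robot and the scene stay as the last step left them, time stands still between calls to the robot, and variables do not carry over. Pictures are saved under pics/ and viewed, at most 12 in all, crops included, and the job is handed in when it is done.

```bash
mkdir -p pics; ls
python3 - <<'E'
from rig import manip
import cv2
for n in("top","side"):
    im=manip.capture(n); cv2.imwrite(f"pics/{n}0.png",im[:,:,::-1])
    p=manip.camera_params(n); print(n,p)
s=manip.observe(); print(s["time"],s["tool_pos"],s["orientation"],s["gripper_width"])
E
```

```text
pics
top {'K': array([[471.35208406,   0.        , 312.95304443],
       [  0.        , 471.35208406, 234.12415977],
       [  0.        ,   0.        ,   1.        ]]), 'R': array([[ 0.00865429, -0.99992472, -0.00869869],
       [-0.99109195, -0.00742107, -0.13297242],
       [ 0.13289786,  0.00977198, -0.99108156]]), 't': array([  57.00369112,  623.38624655, 1102.07369589])}
side {'K': array([[623.16474539,   0.        , 319.80592776],
       [  0.        , 623.16474539, 244.87967242],
       [  0.        ,   0.        ,   1.        ]]), 'R': array([[-0.88811809, -0.4592618 , -0.01802381],
       [-0.34230439,  0.68709781, -0.64087776],
       [ 0.30671479, -0.56300551, -0.76743132]]), 't': array([558.89206649, 220.76385593, 982.33436187])}
0.1 [303.60474705 602.38326429 225.69765826] [ 9.72870932e-01 -2.31347307e-01 -9.27849744e-05  7.51245543e-04] 1.0028856097715677
```

View pics/top0.png

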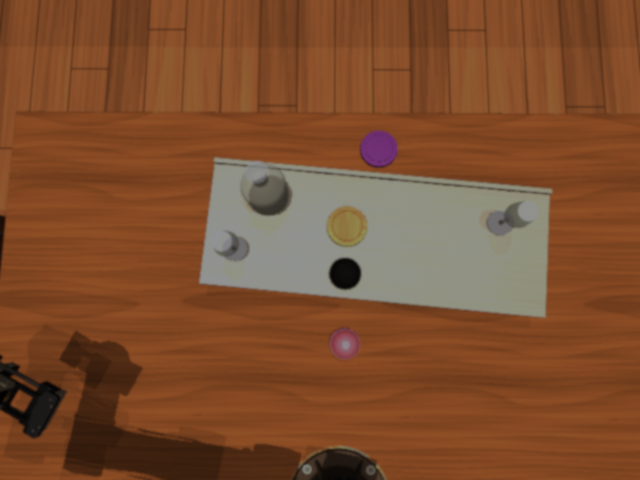

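View pics/side0.png

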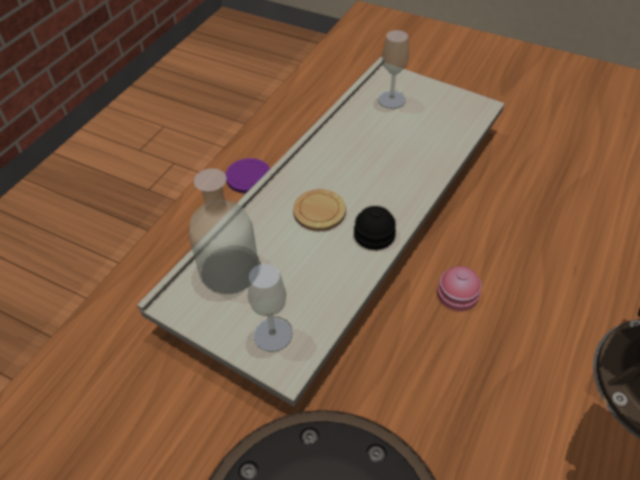

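Top view: coaster candidates are the oak one (347,226) and a purple one (379,149); mould candidates are the black one (345,273) and a pink one (345,344). Only the oak and black ones are on the shelf and match the description in colour, so those are the targets. The decanter is at (265,190) and the copitas at (235,247) and (500,222). The right-hand side (-y) is free for the mould.

```bash
cat > h.py <<'E'
import numpy as np, cv2
from rig import manip
def ray(n,px,z):
    p=manip.camera_params(n);R,t=np.array(p["R"]),np.array(p["t"])
    d=R.T@np.linalg.inv(p["K"])@np.array([px[0],px[1],1.]);c=-R.T@t
    return c+d*(z-c[2])/d[2]
def blob(m,near):
    cs,_=cv2.findContours(m.astype(np.uint8),cv2.RETR_EXTERNAL,cv2.CHAIN_APPROX_NONE)
    cs=[c for c in cs if cv2.contourArea(c)>60]
    return min(cs,key=lambda c:np.hypot(*(c.reshape(-1,2).mean(0)-near)))
def oak(im):
    h=cv2.cvtColor(im,cv2.COLOR_RGB2HSV).astype(int)
    return (h[...,0]>12)&(h[...,0]<32)&(h[...,1]>85)&(h[...,2]>110)
def black(im): return im.max(2)<60
def fit(n,c,z):
    P=np.array([ray(n,q,z)[:2] for q in c.reshape(-1,2)],np.float32)
    (x,y),r=cv2.minEnclosingCircle(P); return np.round([x,y,r],1)
E
python3 - <<'E'
from h import *
im=cv2.imread("pics/top0.png")[:,:,::-1].copy(); sd=cv2.imread("pics/side0.png")[:,:,::-1].copy()
c=blob(oak(im),(347,226)); print("coaster top",fit("top",c,92)); 
c=blob(black(im),(345,273)); print("mould top",fit("top",c,94), fit("top",c,110))
c=blob(oak(sd),(320,208)); print("coaster side",fit("side",c,92))
c=blob(black(sd),(375,228)); m=cv2.boundingRect(c); print("mould side bbox",m, ray("side",(m[0]+m[2]/2,m[1]+m[3]/2),80+24))
g=cv2.cvtColor(im,cv2.COLOR_RGB2HSV); m=(g[...,1]<70)&(g[...,2]>100); m[:150]=0; m[330:]=0
k=cv2.convexHull(blob(cv2.morphologyEx(m.astype(np.uint8),cv2.MORPH_OPEN,np.ones((5,5))),(380,235)))
q=cv2.approxPolyDP(k,6,True).reshape(-1,2)
for p in q: print("shelf",p,ray("top",p,80).round(1))
# front edge: boundary rows by column
F=[]
for x in list(range(215,320,5))+list(range(370,540,5)):
    col=np.where(m[:,x])[0]; F.append(ray("top",(x,col.max()+.5),80)[:2])
F=np.array(F,np.float32); print("front line",cv2.fitLine(F,cv2.DIST_HUBER,0,.01,.01).ravel())
for n,px in(("decanter",(270,197)),("copA",(236,249)),("copB",(499,223))): print(n,ray("top",px,80).round())
a=cv2.resize(im[120:370,270:430],None,fx=2.4,fy=2.4,interpolation=cv2.INTER_CUBIC);b=cv2.resize(sd[150:320,220:500],(400,243))
b=cv2.copyMakeBorder(b,0,a.shape[0]-243,0,0,cv2.BORDER_CONSTANT)
cv2.imwrite("pics/crop.png",np.hstack([a,b])[:,:,::-1])
E
```

```text
coaster top [636.4 -16.7  46.8]
mould top [526.2 -11.9  35.3] [525.4 -11.   34.8]
coaster side [636.6 -14.7  47. ]
mould side bbox (354, 207, 41, 43) [523.96968713  -4.01919328 104.        ]
shelf [214 166] [780.7 300.2  80. ]
shelf [230 159] [798.2 262.4  80. ]
shelf [540 188] [ 731.9 -474.7   80. ]
shelf [548 194] [ 717.6 -492.7   80. ]
shelf [544 316] [ 433.2 -467.3   80. ]
shelf [200 283] [501.5 322.5  80. ]
front line [ 8.8092983e-02  9.9611223e-01  4.7141959e+02 -1.1385082e+01]
decanter [706. 164.  80.]
copA [581. 241.  80.]
copB [ 647. -374.   80.]
```

View pics/crop.png

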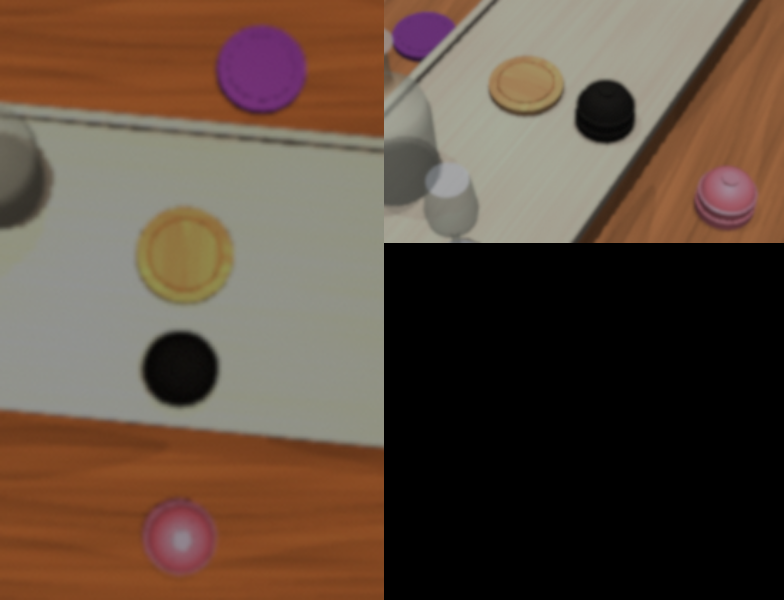

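The crop confirms the oak coaster at (347,226) and the black mould at (345,273). Shelf frame: front edge passes through (471.4,-11.4), shelf yaw about -5°. The coaster centre is 165 mm behind the edge (needs 147 mm of travel) and the mould centre 54 mm. I'll cradle-push each one between slightly open fingertips.

```bash
cat >> h.py <<'E'
from scipy.spatial.transform import Rotation as Ro
F0=np.array([471.4,-11.4]);a=np.deg2rad(-5.05);V=np.array([np.cos(a),np.sin(a)]);U=np.array([-V[1],V[0]])
def vu(p): d=np.array(p[:2])-F0; return np.round([d@V,d@U],1)
def plan(v,u,z,phi):
    "slide cm and turn deg (tool axes) to shelf place v (from front edge), u (along), z, tool-x heading phi deg"
    s=manip.observe();R=Ro.from_quat(s["orientation"])
    T=np.append(F0+v*V+u*U,z); d=R.inv().apply(T-s["tool_pos"])/10
    f=np.deg2rad(phi);X=np.array([np.cos(f),np.sin(f),0]);Z=np.array([0,0,-1.]);G=Ro.from_matrix(np.c_[X,np.cross(Z,X),Z])
    print("t",round(s["time"],2),"tcp",s["tool_pos"].round(1),"vu",vu(s["tool_pos"]),"slide",d.round(2),"rot",(R.inv()*G).as_rotvec(degrees=True).round(1),"F",np.round(s["wrist_force"],1),"w",round(s["gripper_width"],2))
E
python3 -m inch '[{"jaw":-0.1,"slide":[0,0,-5],"rotation":[0,0,0]},{"jaw":-0.1,"slide":[0,0,-10],"rotation":[0,0,8]},{"jaw":-0.1,"slide":[44.6,37.8,-10],"rotation":[0,0,68]},{"jaw":-0.1,"slide":[44.6,37.8,-10],"rotation":[0,0,68]},{"jaw":-0.1,"slide":[44.6,37.8,-10],"rotation":[0,0,68]}]' 
python3 -c "
from h import *
plan(54,80,325,-95)"
```

```text
time: 0.6
tool_pos: [362.4, 463.1, 326.2]
orientation: [0.862, -0.506, -0.0, 0.0]
wrist_force: [0.9, -0.7, -0.1]
gripper_width: 0.609
gripper_force: 0.0
t 0.6 tcp [362.4 463.1 326.2] vu [-150.4  463.1] slide [43.17  4.65  0.13] rot [ 0.  -0.  34.2] F [ 0.9 -0.7 -0.1] w 0.61
```

```bash
python3 -m inch '[{"jaw":-0.1,"slide":[43,4.6,0],"rotation":[0,0,34]},{"jaw":-0.1,"slide":[43,4.6,0],"rotation":[0,0,34]},{"jaw":-0.1,"slide":[43,4.6,0],"rotation":[0,0,34]},{"jaw":-0.1,"slide":[43,4.6,0],"rotation":[0,0,34]},{"jaw":-0.1,"slide":[43,4.6,0],"rotation":[0,0,34]}]' >/dev/null
python3 -c "
from h import *
plan(54,80,325,-95)"
```

```text
t 1.1 tcp [461.6 233.1 326.6] vu [-31.3 242.7] slide [16.31 -8.46  0.15] rot [0.  0.  0.2] F [1.1 0.5 0.4] w 0.45
```

```bash
python3 -m inch '[{"jaw":-0.1,"slide":[16.3,-8.5,0],"rotation":[0,0,0]},{"jaw":-0.1,"slide":[16.3,-8.5,0],"rotation":[0,0,0]},{"jaw":-0.1,"slide":[16.3,-8.5,0],"rotation":[0,0,0]},{"jaw":-0.1,"slide":[16.3,-8.5,0],"rotation":[0,0,0]},{"jaw":-0.1,"slide":[16.3,-8.5,0],"rotation":[0,0,0]}]' >/dev/null
python3 -c "
from h import *
plan(54,80,150,-95)"
```

```text
t 1.6 tcp [534.   62.5 326. ] vu [55.9 79.1] slide [-0.11  0.17 17.6 ] rot [ 0.1 -0.1  0.2] F [-0.1  0.3 -0.1] w 0.44
```

```bash
python3 -m inch '[{"jaw":-0.1,"slide":[0,0.1,5],"rotation":[0,0,0]},{"jaw":-0.1,"slide":[0,0.1,10],"rotation":[0,0,0]},{"jaw":-0.1,"slide":[0,0.1,15],"rotation":[0,0,0]},{"jaw":-0.1,"slide":[0,0.1,19],"rotation":[0,0,0]},{"jaw":-0.1,"slide":[0,0.1,19],"rotation":[0,0,0]}]' >/dev/null
python3 - <<'E'
from h import *
for n in("top","side"):
    im=manip.capture(n); cv2.imwrite(f"pics/{n}1.png",im[:,:,::-1])
    if n=="side": cv2.imwrite("pics/s1c.png",cv2.resize(im[120:320,240:500],None,fx=3,fy=3)[:,:,::-1])
plan(54,80,87,-95)
E
```

```text
t 2.2 tcp [532.6  66.2 137.2] vu [54.1 82.7] slide [0.27 0.01 5.02] rot [ 0.  -0.1  0.5] F [-0.4  0.3  1.9] w 0.45
```

View pics/s1c.png

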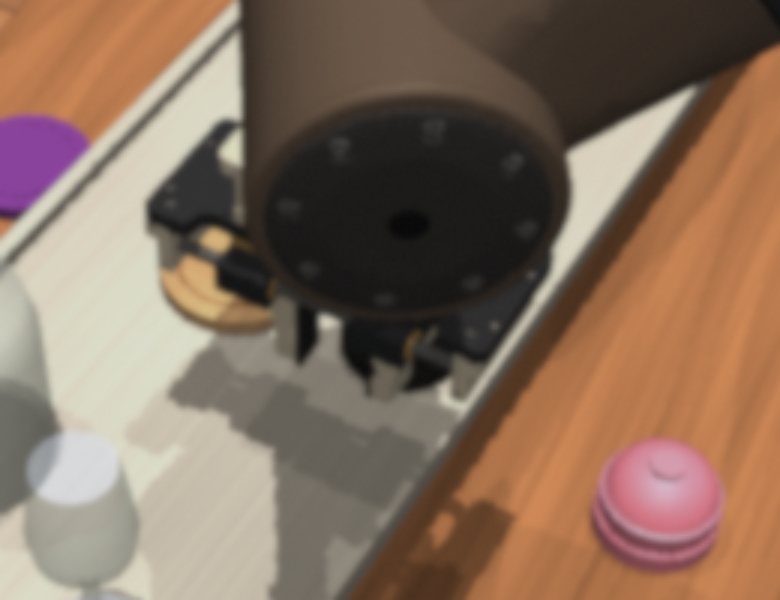

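The crop shows both fingertips, at about (300,345) and (385,380), lined up on the near side of the mould and straddling its centre, all clear. Next I lower and push along -u (tool +x).

```bash
python3 -m inch '[{"jaw":-0.1,"slide":[0,0,3],"rotation":[0,0,0]},{"jaw":-0.1,"slide":[0,0,4.5],"rotation":[0,0,0]},{"jaw":-0.1,"slide":[0,0,4.9],"rotation":[0,0,0]},{"jaw":-0.1,"slide":[0.8,0,4.9],"rotation":[0,0,0]},{"jaw":-0.1,"slide":[1.8,0,4.9],"rotation":[0,0,0]}]' >/dev/null
python3 -c "
from h import *
plan(54,-69,87,-95)"
```

```text
t 2.7 tcp [532.2  48.3  89.6] vu [55.3 64.8] slide [13.38  0.27  0.24] rot [-0.2  0.1  0.5] F [ 0.1  0.4 -0.3] w 0.45
```

```bash
python3 -m inch '[{"jaw":-0.1,"slide":[0.8,0,0],"rotation":[0,0,0]},{"jaw":-0.1,"slide":[1.6,0,0],"rotation":[0,0,0]},{"jaw":-0.1,"slide":[2.4,0,0],"rotation":[0,0,0]},{"jaw":-0.1,"slide":[3.2,0.1,0],"rotation":[0,0,0]},{"jaw":-0.1,"slide":[4.0,0.1,0],"rotation":[0,0,0]}]' >/dev/null
python3 -c "
from h import *
plan(54,-69,87,-95)"
python3 -m inch '[{"jaw":-0.1,"slide":[0.8,0,0],"rotation":[0,0,0]},{"jaw":-0.1,"slide":[1.6,0,0],"rotation":[0,0,0]},{"jaw":-0.1,"slide":[2.4,0,0],"rotation":[0,0,0]},{"jaw":-0.1,"slide":[3.2,0,0],"rotation":[0,0,0]},{"jaw":-0.1,"slide":[4.0,0,0],"rotation":[0,0,0]}]' >/dev/null
python3 - <<'E'
from h import *
plan(54,-69,87,-95)
im=manip.capture("top");cv2.imwrite("pics/top2.png",im[:,:,::-1])
im=manip.capture("side");cv2.imwrite("pics/side2.png",im[:,:,::-1])
E
```

```text
t 3.2 tcp [526.8   7.7  87.8] vu [53.5 23.9] slide [9.29 0.04 0.07] rot [-0.   0.   0.5] F [-0.2  0.8  1.2] w 0.45
t 3.7 tcp [523.5 -32.3  87.5] vu [ 53.7 -16.2] slide [5.28 0.02 0.05] rot [ 0.  -0.   0.5] F [0.2 1.1 1.1] w 0.45
```

View pics/side2.png

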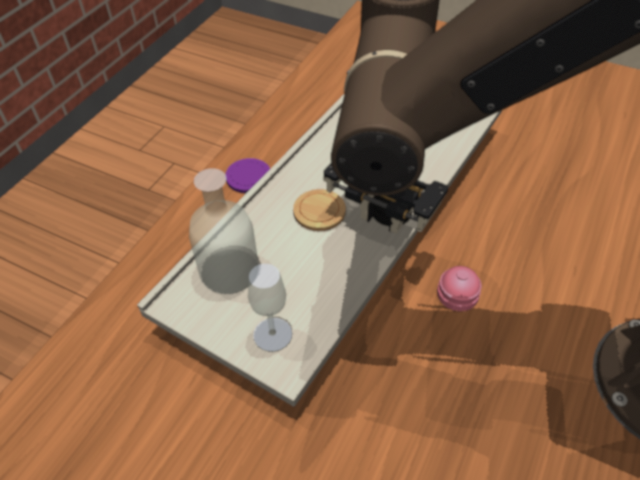

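The coaster is undisturbed at (320,208) and the mould is travelling ahead of the fingers, with about 1 N at the wrist. I'll carry on with the push.

```bash
python3 -m inch '[{"jaw":-0.1,"slide":[0.8,0,0],"rotation":[0,0,0]},{"jaw":-0.1,"slide":[1.6,0,0],"rotation":[0,0,0]},{"jaw":-0.1,"slide":[2.4,0,0],"rotation":[0,0,0]},{"jaw":-0.1,"slide":[3.2,0,0],"rotation":[0,0,0]},{"jaw":-0.1,"slide":[4.0,0,0],"rotation":[0,0,0]}]' >/dev/null
python3 -m inch '[{"jaw":-0.1,"slide":[0.7,0,0],"rotation":[0,0,0]},{"jaw":-0.1,"slide":[1.3,0,0],"rotation":[0,0,0]},{"jaw":-0.1,"slide":[1.7,0,0],"rotation":[0,0,0]},{"jaw":-0.1,"slide":[1.8,0,0],"rotation":[0,0,0]},{"jaw":-0.1,"slide":[1.8,0,0],"rotation":[0,0,0]}]' >/dev/null
python3 -m inch '[{"jaw":-0.1,"slide":[-1,0,0],"rotation":[0,0,0]},{"jaw":-0.1,"slide":[-3,0,0],"rotation":[0,0,0]},{"jaw":-0.1,"slide":[-5,0,-4],"rotation":[0,0,0]},{"jaw":-0.1,"slide":[-5,0,-9],"rotation":[0,0,0]},{"jaw":-0.1,"slide":[-5,0,-13],"rotation":[0,0,0]}]' >/dev/null
python3 - <<'E'
from h import *
plan(240,10,220,-185)
im=manip.capture("top");cv2.imwrite("pics/top3.png",im[:,:,::-1])
E
```

```text
t 5.3 tcp [523.3 -38.3 220.2] vu [ 54.1 -22.2] slide [ -3.02 -18.62   0.04] rot [-0.1  0.  90.6] F [ 1.4 -0.3  0. ] w 0.45
```

View pics/top3.png

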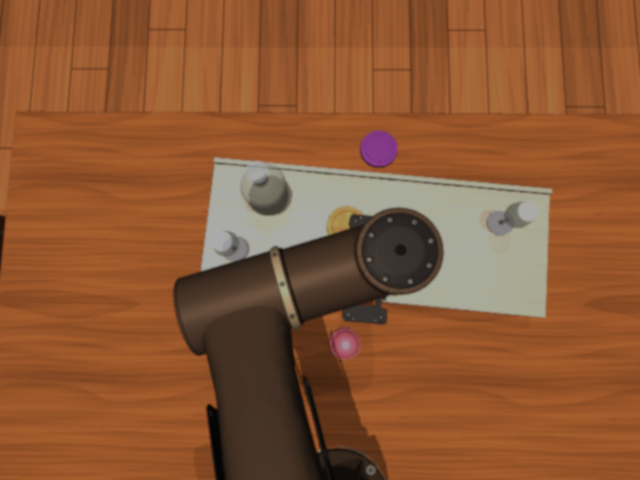

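Run:
```python
from h import *
s=manip.observe();print(s["joint_pos"].round(2))
for z in(350,450,550,650): print(z,ray("top",(400,250),z).round(),"elbow",ray("top",(195,310),z).round())
im=manip.capture("side");cv2.imwrite("pics/side3.png",im[:,:,::-1])
```

```text
[ 0.3   0.11 -0.32  0.   -1.13 -0.38]
350 [555. -94. 350.] elbow [447. 262. 350.]
450 [544. -77. 450.] elbow [450. 237. 450.]
550 [534. -59. 550.] elbow [453. 211. 550.]
650 [524. -41. 650.] elbow [456. 186. 650.]
```

View pics/side3.png

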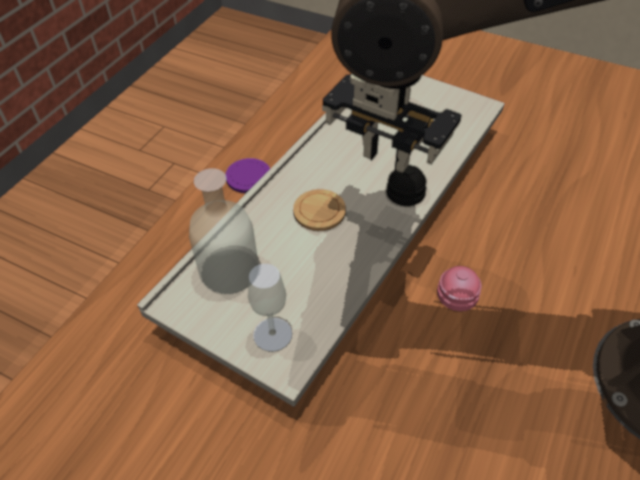

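Side view: the mould stands upright at (407,187), displaced sideways, with the coaster still at (320,208). The wrist joint sits about 400 mm above the TCP, so the forearm clears the decanter. Next I go behind the coaster.

```bash
python3 - <<'E'
from h import *
im=cv2.imread("pics/side3.png")[:,:,::-1].copy()
print("mould vu",vu(ray("side",(407,187),104)), "ref start",vu(ray("side",(374.5,228.5),104)))
print("coaster",vu(fit("side",blob(oak(im),(320,208)),92)[:2]))
plan(242,10,220,-5)
E
python3 -m inch '[{"jaw":-0.1,"slide":[-3,-19,0],"rotation":[0,0,-90]},{"jaw":-0.1,"slide":[-3,-19,0],"rotation":[0,0,-90]},{"jaw":-0.1,"slide":[-3,-19,0],"rotation":[0,0,-90]},{"jaw":-0.1,"slide":[-3,-19,0],"rotation":[0,0,-90]},{"jaw":-0.1,"slide":[-3,-19,0],"rotation":[0,0,-90]}]' >/dev/null
python3 -c "
from h import *
plan(242,10,220,-5)"
```

```text
mould vu [  50.5 -106.1] ref start [51.7 12. ]
coaster [164.6  11.7]
t 5.4 tcp [526.3 -38.2 224. ] vu [ 57.1 -21.9] slide [ -2.98 -18.52   0.6 ] rot [ -0.6  -0.4 -89.4] F [-0.1 -0.3 -0.2] w 0.45
t 5.9 tcp [718.2 -23.4 213.7] vu [246.9   9.8] slide [-0.36  0.34 -0.63] rot [  0.1   0.1 -46.2] F [-0.9 -0.4 -1.9] w 0.45
```

```bash
python3 -m inch '[{"jaw":-0.1,"slide":[0,0,0],"rotation":[0,0,-46]},{"jaw":-0.1,"slide":[0,0,0],"rotation":[0,0,-46]},{"jaw":-0.1,"slide":[0,0,0],"rotation":[0,0,-46]},{"jaw":-0.1,"slide":[0,0,0],"rotation":[0,0,-46]},{"jaw":-0.1,"slide":[0,0,0],"rotation":[0,0,-46]}]' >/dev/null
python3 -m inch '[{"jaw":-0.1,"slide":[0,0,0],"rotation":[0,0,-4]},{"jaw":-0.1,"slide":[0,0,0],"rotation":[0,0,-4]}]' >/dev/null
python3 -c "
from h import *
plan(242,11,120,-5)"
```

```text
t 6.6 tcp [714.6 -23.7 217. ] vu [243.3   9.1] slide [-0.12 -0.19  9.7 ] rot [0.  0.  0.5] F [ 0.7  0.  -0.3] w 0.45
```

```bash
python3 -m inch '[{"jaw":-0.1,"slide":[-0.1,-0.2,4],"rotation":[0,0,0]},{"jaw":-0.1,"slide":[-0.1,-0.2,8],"rotation":[0,0,0]},{"jaw":-0.1,"slide":[-0.1,-0.2,10.5],"rotation":[0,0,0]},{"jaw":-0.1,"slide":[-0.1,-0.2,11],"rotation":[0,0,0]},{"jaw":-0.1,"slide":[-0.1,-0.2,11],"rotation":[0,0,0]}]' >/dev/null
python3 - <<'E'
from h import *
plan(242,11,86,-5)
im=manip.capture("side");cv2.imwrite("pics/s4.png",cv2.resize(im[60:300,180:460],None,fx=2.5,fy=2.5)[:,:,::-1])
E
```

```text
t 7.1 tcp [713.7 -22.4 107. ] vu [242.3  10.4] slide [-0.03 -0.06  2.1 ] rot [0.  0.1 0.4] F [ 0.8 -0.2  0.3] w 0.45
```

View pics/s4.png

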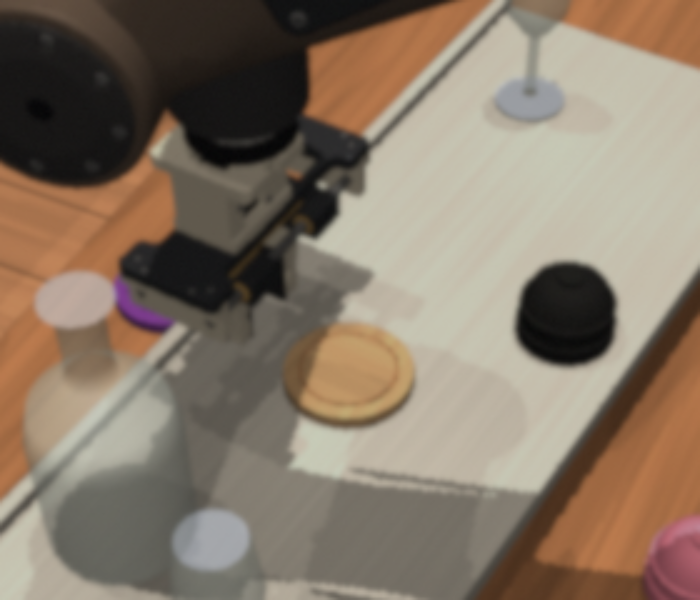

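The crop shows the fingers behind the coaster, clear of the decanter, and the mould upright well to the side. I lower and pull towards the front.

```bash
python3 -m inch '[{"jaw":-0.1,"slide":[0,0,1],"rotation":[0,0,0]},{"jaw":-0.1,"slide":[0,-0.1,1.8],"rotation":[0,0,0]},{"jaw":-0.1,"slide":[0,-0.1,2],"rotation":[0,0,0]},{"jaw":-0.1,"slide":[-0.6,-0.1,2],"rotation":[0,0,0]},{"jaw":-0.1,"slide":[-1.4,-0.1,2],"rotation":[0,0,0]}]' >/dev/null
python3 -m inch '[{"jaw":-0.1,"slide":[-0.6,0,0],"rotation":[0,0,0]},{"jaw":-0.1,"slide":[-1.2,0,0],"rotation":[0,0,0]},{"jaw":-0.1,"slide":[-1.8,0,0],"rotation":[0,0,0]},{"jaw":-0.1,"slide":[-2.4,0,0],"rotation":[0,0,0]},{"jaw":-0.1,"slide":[-3,0,0],"rotation":[0,0,0]}]' >/dev/null
python3 -c "
from h import *
im=manip.capture('side');cv2.imwrite('pics/s5.png',im[:,:,::-1])
print(vu(fit('side',blob(oak(im),(330,215)),92)[:2]),fit('side',blob(oak(im),(330,215)),92))
plan(90,11,86.5,-5)"
```

```text
[144.2  10.2] [615.9 -13.9  48.3]
t 8.2 tcp [668.8 -18.   87.7] vu [197.2  10.8] slide [-10.72  -0.11   0.13] rot [-0.   0.   0.4] F [-0.9 -0.7 -0.3] w 0.45
```

The coaster follows, with the TCP 53 mm behind its centre, so the TCP should end at about v = 70.5.

```bash
for i in 1 2 3; do python3 -m inch '[{"jaw":-0.1,"slide":[-0.7,0,0],"rotation":[0,0,0]},{"jaw":-0.1,"slide":[-1.4,0,0],"rotation":[0,0,0]},{"jaw":-0.1,"slide":[-2.1,0,0],"rotation":[0,0,0]},{"jaw":-0.1,"slide":[-2.8,0,0],"rotation":[0,0,0]},{"jaw":-0.1,"slide":[-3.5,0,0],"rotation":[0,0,0]}]' >/dev/null; done
python3 -m inch '[{"jaw":-0.1,"slide":[-0.4,0,0],"rotation":[0,0,0]},{"jaw":-0.1,"slide":[-0.5,0,0],"rotation":[0,0,0]},{"jaw":-0.1,"slide":[-0.5,0,0],"rotation":[0,0,0]}]' >/dev/null
python3 -c "
from h import *
im=manip.capture('side');cv2.imwrite('pics/s6.png',im[:,:,::-1])
f=fit('side',blob(oak(im),(380,245)),92);print(vu(f[:2]),f)
plan(70.5,11,86.5,-5)"
```

```text
[28.7  7.9] [500.7  -6.1  48.6]
t 10.05 tcp [560.6  -9.2  87.6] vu [88.7 10. ] slide [-1.82 -0.11  0.11] rot [-0.  -0.   0.4] F [ 0.  -0.1 -0.6] w 0.45
```

View pics/s6.png

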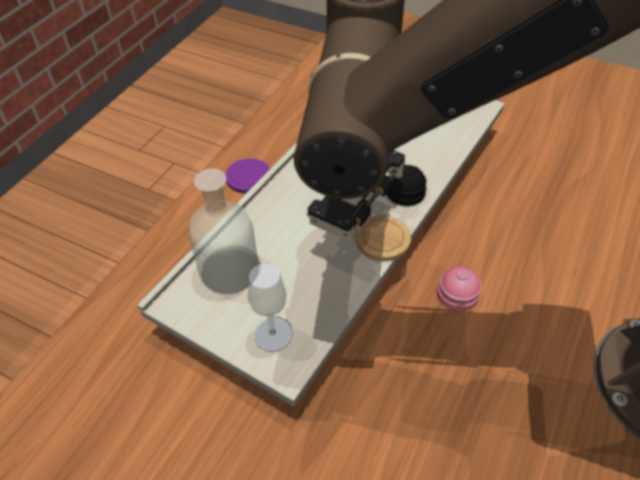

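The coaster at (384,238) is at the edge, but the fingers partly occlude it. I'll push 1 cm more, then retreat back and up for a clean measurement.

```bash
python3 -m inch '[{"jaw":-0.1,"slide":[-0.4,0,0],"rotation":[0,0,0]},{"jaw":-0.1,"slide":[-0.8,0,0],"rotation":[0,0,0]},{"jaw":-0.1,"slide":[-1,0,0],"rotation":[0,0,0]},{"jaw":-0.1,"slide":[-1,0,0],"rotation":[0,0,0]}]' >/dev/null
python3 -c "
from h import *
plan(70.5,11,86.5,-5)"
python3 -m inch '[{"jaw":-0.1,"slide":[1,0,0],"rotation":[0,0,0]},{"jaw":-0.1,"slide":[4,0,0],"rotation":[0,0,0]},{"jaw":-0.1,"slide":[8,0,0],"rotation":[0,0,0]},{"jaw":-0.1,"slide":[12,0,0],"rotation":[0,0,0]},{"jaw":-0.1,"slide":[12,0,-2],"rotation":[0,0,0]}]' >/dev/null
python3 - <<'E'
from h import *
for n,g in(("side",(385,240)),("top",(343,290))):
    im=manip.capture(n);cv2.imwrite(f'pics/{n}7.png',im[:,:,::-1])
    m=oak(im); c=blob(m,g); f=fit(n,c,92);print(n,vu(f[:2]),f)
    x,y=g; o=im.copy(); cv2.drawContours(o,[c],-1,(255,0,0),1)
    cv2.imwrite(f'pics/{n}7c.png',cv2.resize(o[y-50:y+50,x-65:x+65],None,fx=3,fy=3)[:,:,::-1])
cv2.imwrite("pics/c7.png",np.hstack([cv2.imread("pics/side7c.png"),cv2.imread("pics/top7c.png")]))
plan(77,11,86.5,-5)
E
```

```text
t 10.45 tcp [550.1  -8.5  87.6] vu [78.1  9.8] slide [-0.76 -0.12  0.11] rot [0.  0.  0.4] F [-0.8  0.9 -0.1] w 0.45
side [21.6  8.7] [493.7  -4.6  50.9]
top [23.4  7.9] [495.4  -5.6  48.9]
t 11.05 tcp [672.8 -18.4 108.3] vu [201.3  10.8] slide [-12.43  -0.12   2.16] rot [ 0.  -0.1  0.4] F [-0.6  0.5  0.4] w 0.45
```

View pics/c7.png

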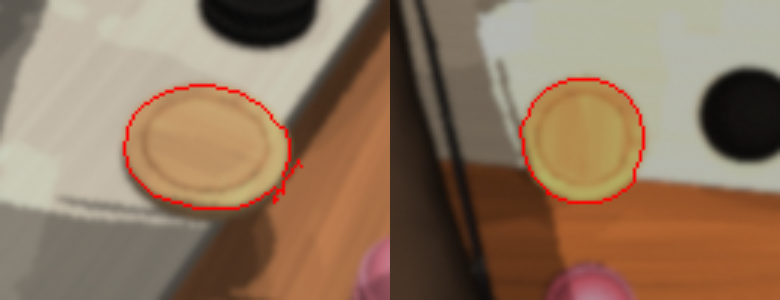

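The crop shows the coaster overhanging the front edge with the mould well clear. The centre is at v≈24 (overhang about 23 mm), so about 6.5 mm more is needed. TCP target is v≈71.5.

```bash
python3 -m inch '[{"jaw":-0.1,"slide":[0,0,1.2],"rotation":[0,0,0]},{"jaw":-0.1,"slide":[0,-0.1,2],"rotation":[0,0,0]},{"jaw":-0.1,"slide":[-3,-0.1,2.1],"rotation":[0,0,0]},{"jaw":-0.1,"slide":[-7,-0.1,2.1],"rotation":[0,0,0]},{"jaw":-0.1,"slide":[-9.5,-0.1,2.1],"rotation":[0,0,0]}]' >/dev/null
python3 -c "
from h import *
plan(71.3,11,86.5,-5)"
```

```text
t 11.55 tcp [571.9  -9.7  85. ] vu [100.   10.5] slide [-2.87 -0.07 -0.14] rot [0.  0.2 0.4] F [-0.4  0.2  0.6] w 0.45
```

```bash
python3 -m inch '[{"jaw":-0.1,"slide":[0,0,0],"rotation":[0,0,0]},{"jaw":-0.1,"slide":[-0.5,0,0],"rotation":[0,0,0]},{"jaw":-0.1,"slide":[-1,0,0],"rotation":[0,0,0]},{"jaw":-0.1,"slide":[-1.4,0,0],"rotation":[0,0,0]},{"jaw":-0.1,"slide":[-1.6,0,0],"rotation":[0,0,0]}]' >/dev/null
python3 -c "
from h import *
plan(71.3,11,86.5,-5)"
```

```text
t 12.05 tcp [559.4  -8.2  86.3] vu [87.4 10.9] slide [-1.61 -0.02 -0.02] rot [0.  0.  0.4] F [-0.5  0.9 -0.3] w 0.45
```

```bash
python3 -m inch '[{"jaw":-0.1,"slide":[-0.5,0,0],"rotation":[0,0,0]},{"jaw":-0.1,"slide":[-0.9,0,0],"rotation":[0,0,0]},{"jaw":-0.1,"slide":[-1.2,0,0],"rotation":[0,0,0]},{"jaw":-0.1,"slide":[-1.4,0,0],"rotation":[0,0,0]},{"jaw":-0.1,"slide":[-1.4,0,0],"rotation":[0,0,0]}]' >/dev/null
python3 -c "
from h import *
plan(71.3,11,86.5,-5)"
```

```text
t 12.55 tcp [545.4  -7.   86.7] vu [73.3 10.9] slide [-0.2  -0.02  0.02] rot [-0.  -0.   0.4] F [ 0.  -0.2  0.7] w 0.45
```

```bash
python3 -m inch '[{"jaw":-0.1,"slide":[-0.2,0,0],"rotation":[0,0,0]},{"jaw":-0.1,"slide":[-0.2,0,0],"rotation":[0,0,0]},{"jaw":-0.1,"slide":[-0.2,0,0],"rotation":[0,0,0]}]' | sed -n 2p
python3 -m inch '[{"jaw":-0.1,"slide":[1,0,0],"rotation":[0,0,0]},{"jaw":-0.1,"slide":[4,0,0],"rotation":[0,0,0]},{"jaw":-0.1,"slide":[8,0,0],"rotation":[0,0,0]},{"jaw":-0.1,"slide":[12,0,0],"rotation":[0,0,0]},{"jaw":-0.1,"slide":[13,0,-2],"rotation":[0,0,0]}]' >/dev/null
python3 -m inch '[{"jaw":-0.1,"slide":[0,0,-4],"rotation":[0,0,0]},{"jaw":-0.1,"slide":[0,0,-8],"rotation":[0,0,0]},{"jaw":-0.1,"slide":[0,0,-11],"rotation":[0,0,0]},{"jaw":-0.1,"slide":[0,0,-11],"rotation":[0,0,0]},{"jaw":-0.1,"slide":[0,0,-11],"rotation":[0,0,0]}]' >/dev/null
python3 - <<'E'
from h import *
for n,g in(("side",(388,243)),("top",(343,292))):
    im=manip.capture(n);cv2.imwrite(f'pics/{n}8.png',im[:,:,::-1])
    c=blob(oak(im),g); f=fit(n,c,92);print(n,vu(f[:2]),f)
    P=np.array([vu(ray(n,q,92)) for q in c.reshape(-1,2)]); print("rear",P[:,0].max(),"front",P[:,0].min(),"u",P[:,1].min(),P[:,1].max())
    x,y=g; o=im.copy(); cv2.drawContours(o,[c],-1,(255,0,0),1)
    cv2.imwrite(f'pics/{n}8c.png',cv2.resize(o[y-70:y+50,x-65:x+65],None,fx=3,fy=3)[:,:,::-1])
cv2.imwrite("pics/c8.png",np.hstack([cv2.imread("pics/side8c.png"),cv2.imread("pics/top8c.png")]))
plan(77,11,86.5,-5)
E
```

```text
tool_pos: [543.6, -6.9, 86.6]
side [15.2 10.4] [487.5  -2.4  50.6]
rear 65.7 front -32.7 u -35.9 57.7
top [17.1  8.5] [489.2  -4.4  48.9]
rear 64.9 front -30.1 u -36.7 57.4
t 13.95 tcp [672.9 -17.4 215.3] vu [201.3  11.7] slide [-12.4   -0.03  12.9 ] rot [0.  0.1 0.4] F [ 0.1 -0.1 -0.5] w 0.45
```

View pics/c8.png

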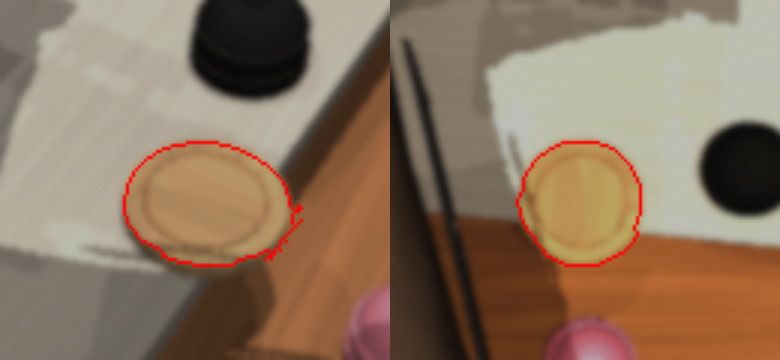

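The crop shows the coaster flat and overhanging by about 30 mm (centre at v≈17, all three measures agree). The mould stands upright about 118 mm aside and the robot is clear, so I hand in.

```bash
python3 -c "
from rig import manip
print(manip.close_job())"
```

```text
the job is handed in; nothing more can be done
None
```

I've handed in the job; no verdict came back. In the last images the coaster lies flat, about 30 mm over the front edge; the mould stands upright well to the side, and I pushed nothing else.

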